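# Clamp a child-safe descaler bottle and take off its push-and-turn cap

## Task

The bottle of descaler tablets stands loose between the jaws of the one-handed bottle clamp: swing the clamp's cam lever all the way over, anticlockwise seen from above, so that the jaw locks on the bottle. Then press the child-safe cap down against its spring, turn it anticlockwise while you keep it pressed until it comes free (roughly a sixth of a turn), and lift it straight off. Finish while still holding the cap level in the gripper a few centimetres straight above the open bottle, ready to go back on as soon as a tablet has been taken out, with the bottle still locked upright in the clamp and the things around it left alone.

Things in the scene. Friction and masses are not known exactly. Their poses are not given: they have to be found in the camera images.
- clamp: one-handed bottle clamp: aluminium plate 198 x 84 x 12 mm, fixed to the worktop by suction feet. Origin: on the worktop under the bottle seat's centre; z up; x along the slide, from the lever end (x = -140 mm) to the rubber-faced fixed V-jaw (x = 24 to 58 mm, 58 mm high). The seat is smooth steel, 12 mm above the worktop: an unclamped bottle spins on it
- jaw_pad: the sliding jaw's sprung, rubber-faced V-pad on the lever side of the bottle, 58 mm high. It moves about 8 mm along the clamp's x as the lever swings and presses the bottle against the fixed jaw, finally with about 40 N. Origin: that of the clamp while open. Not to be handled
- cam_lever (a joint): cam lever angle, rad, growing anticlockwise from above. 0: open, the lever points to the clamp's +y, 5 degrees towards the bottle. Stop at 1.66: fully over, the lever points along the clamp's -x, away from the bottle. It stays where it is left, at any angle. Starts at 0 to 0.35. The jaw grips the bottle from about 0.8 on; the grip needs 3 to 5 N sideways
- lever_pivot (a point): the lever's vertical pivot axis, at x = -115 mm, y = 0 in the clamp's frame, 42 mm above the worktop
- lever_grip (a point): upright round black grip at the lever's free end, 18 mm in diameter, 42 to 78 mm above the worktop, its axis 85 mm from the pivot; this point is on its axis, 64 mm above the worktop. It does not turn on the lever. The lever's flat steel arm under it is 35 to 42 mm above the worktop
- bottle: loose round white plastic bottle, 62 mm in diameter, 0.2 to 0.45 kg, with a brown paper band. Origin: centre of its underside; z up; x to the small pointer rib on the shoulder. Straight up to 74 mm, then a shoulder narrowing to 23 mm radius at 87 mm, then the neck (18.5 mm radius) to the rim at 118 mm. It starts with up to 4 mm of play between the jaws
- bottle_rim (a point): centre of the bottle's mouth, at the rim, 118 mm above its underside
- cap: white ribbed push-and-turn cap on the bottle, 54 mm in diameter, 35 mm high, 50 g. Origin: centre of its open underside; z up. Locked, its underside is 97.5 mm above the bottle's underside. A sprung seal inside holds it up: 6 N starts it down, about 10 N at 5 mm, it bottoms at 8 mm. Three lugs inside it sit in notches of the neck, with about 1 mm of play
- cap_top (a point): centre of the cap's flat crown, 144.5 mm above the worktop while locked. Pressed 4.5 mm or more, the cap clears its notches and turns anticlockwise (from above); turned 40 to 82 degrees (best 60) it can be let up and lifted off. Clockwise, or unpressed, it is blocked
- cap_pointer (a point): small pointer rib on the cap's skirt, 27 mm from its axis along the cap's x, 10 mm above its underside; over the bottle's pointer rib (the bottle's x) while the cap is locked
- soap_pump: bystander: plastic soap bottle with a pump, 66 mm across, 208 mm high
- teaspoon: bystander: teaspoon, 132 mm long, lying
- matchbox: bystander: matchbox, 62 x 110 x 17 mm
Things that resemble listed ones, but are neither listed nor needed, are in the scene too. Leave any orange look-alike of the clamp alone. What is shaped like the cap but green is not meant.

How it is judged:
On the way, in this order (a step that is already met when the one before it is completed fails the run):
1. the cam lever is fully over and the jaw presses the bottle (value of joint cam_lever above 1.53 rad and contact force between jaw_pad and bottle above 15 N), for 0.2 s.
2. the cap is pressed down at least 3 mm, not yet turned (all of step 1 and z of cap in the frame of bottle below 0.0945 m and y of cap_pointer in the frame of bottle below 0.01 m), for 0.05 s.
3. the cap, still on the neck, has been turned anticlockwise out of its notches (more than 36 degrees) (all of step 1 and y of cap_pointer in the frame of bottle above 0.0159 m and z of cap in the frame of bottle below 0.104 m), for 0.1 s.
At the end, for the whole second after the job is handed in: Cap held in the fingers, still, level within 0.2 rad, off the bottle, its underside 15 to 120 mm above the rim and within 30 mm of the axis; lever at 1.53 rad or more, jaw pressing the bottle by 15 N or more; bottle on its seat (6 mm), upright within 0.1 rad (all of step 1 and angle between bottle's own z axis and vertical below 0.1 rad and z of bottle in the frame of clamp below 0.018 m and z of cap in the frame of bottle between 0.133 and 0.238 m and horizontal distance between cap and bottle_rim below 0.03 m and angle between cap's own z axis and vertical below 0.2 rad and contact force between the fingers and cap above 2 N and contact force between cap and bottle below 0.1 N and linear speed of cap below 0.03 m/s); the arm keeps its last pose, push and grip.
It fails at once if the bottle is tipped by more than 0.2 rad (angle between bottle's own z axis and vertical above 0.2 rad).
It fails at once if the bottle is pulled more than 15 mm off the clamp's seat (z of bottle in the frame of clamp above 0.027 m).
It fails at once if a bystander is moved by more than 30 mm (distance of any of soap_pump, teaspoon, matchbox from where it was at the start of the episode above 0.03 m).
It also fails if it takes over 54 s, if anything falls off the work surface, if the arm or the gripper's body presses on something with over 40 N, if the wrist force passes 120 N, or if a joint passes its speed limit or range.

## Robot

A 7-joint arm with a two-finger parallel gripper is mounted at the origin on a cart in front of the work surface, level with it; the furniture and walls round the work are solid. World frame = base frame: x ahead of the robot, y to its left, z up, the work surface at z = 0. Lengths are in m, angles in rad, forces in N, time in s.
With the tool pointing down it reaches from about 0.4 to 0.9 m from the base axis. Payload 5.6 kg.
Tool frame: the origin (TCP) lies midway between the tips of the shut fingers; the grasp point (between the pads) lies 19 mm behind it; z points along the fingers, y is the line along which they close (so a half turn about z gives the same grasp; the last joint's range is limited). The gripper opens to 92 mm and grips with 3 to 60 N. Pads are 20 mm wide; open, the fingers measure 128 mm over their backs; the gripper's body (75 mm by 189 mm) begins 69 mm behind the grasp point.
Start: joints at [-1.168, 0.468, -0.012, 1.603, 0.006, 1.071, -0.056], TCP at [0.28, 0.586, 0.215] pointing down, gripper open.
Joint ranges: [-2.53, 2.53], [-0.31, 2.02], [-1.57, 1.55], [0.28, 2.44], [-1.29, 4.43], [0.15, 1.84], [-2.92, 2.92]. Speed limits (rad/s): [2.57, 2.57, 3.14, 3.14, 3.14, 3.14, 3.14].

## Interface

Orientations are given as a 3x3 rotation matrix whose columns are the frame's x, y, z axes.
In Python, from station import env, effector, solver, viewer, workorder, search_frame, tip_of gives the robot as it stands. Calls block until the motion is done:
- env.reach(position, orientation): joint-space move of the TCP to a pose.
- env.movel(position, frame=None, rate=0.15): straight line of the TCP; frame=None keeps the orientation; rate is the mean speed in m/s.
- env.goto_joints(angles): joint-space move.
- effector.release() and effector.grasp(squeeze=None): open the fingers fully, or close them until they stop; squeeze is the grip in N (None keeps the last).
- env.pause(seconds).
- solver.inverse_kinematics(position, orientation): joint angles nearest the present ones, or None.
- env.sense(): the state.
- viewer.read_camera(name): name is "scene" or "top" or "wrist"; returns (picture, depth): 480x640x3 uint8, red, green, blue; 480x640 float32, m along the optical axis (not along the pixel's ray), 0 where there is no reading.
- viewer.camera_info(name): a dict with "intrinsics" (3x3 intrinsics, pixels), "dist_coeffs" ([k1, k2, p1, p2, k3] as OpenCV has them; the pictures are not rectified), "eye" and "rotation" of the camera in the world; the wrist camera has in their place "T_tool_cam" (4x4, takes a point from camera to tool coordinates, whose origin is the TCP and whose axes are the flange's). Camera axes: x right, y up, looking along -z (the intrinsics and any distortion apply to the point x, -y, -z); pixel columns grow to the right and rows downward; lengths in m; the calibration is good to about 2 mm. A picture is of the moment at which its call begins: read the wrist's pose just before it. camera_info takes no time and is no camera call.
A pose or a line that the arm cannot do raises env.PlanningError and nothing moves.
- workorder.finish_job(): hands the job in; it is judged then, once.
Trained networks look in the newest picture that a camera, given by its name, has taken for a name from the list of things; names that differ only in an ending like _2 or _b are one class to them, and where a whole thing is asked for, a point or a joint stands for the part that bears it (a point fixed in the world has none). Each returns a list of dicts, best first, with "score" (0 to 1); they miss things now and then, are a little off and sometimes report something else, mostly with a low value. They report only what shows in the picture. A call takes as long as a camera call. They do not tell look-alikes from the thing itself.
- search_frame(camera, name): "at" ([x, y, z] in m, in world coordinates, good to about 4 mm: the middle of the surface that is visible of it).
- tip_of(camera, name): "at" ([x, y, z] in m, in world coordinates, good to about 4 mm: a listed point, or the origin of a listed thing).
The state is a dict: "t": time; "joint_positions": joint angles; "joint_velocities": joint speeds; "tau": joint torques, N m; "ee_pos": TCP position; "tcp_rot": TCP orientation; "wrist_force": force on the tool from outside, world axes, zero at the start; "moment": the same for the moment, N m; "gripper_width": finger opening in m; "grasp_force": force on a finger pad.
Only numpy, scipy, OpenCV 4.12 (cv2) and the standard library are available. Lean on these libraries where they do the work, as an engineer would, in place of code of your own. Each camera call takes 0.05 s, during which the arm holds its last target. There are 200 camera calls.

## Working session

There is one attempt and no reset: what is moved stays moved. The work goes in short steps, each a Python script; the robot and the scene stay as the last script left them, time stands still between calls to the robot, and variables do not carry over. Pictures are saved under pics/ and viewed, at most 10 in all, crops included, and the job is handed in when it is done.

```bash
ls; mkdir -p pics
python3 - <<'E'
from station import env, viewer, search_frame, tip_of
import cv2, numpy as np
for c in ["scene","top"]:
    p,d=viewer.read_camera(c); cv2.imwrite(f"pics/{c}0.png",p[:,:,::-1])
    i=viewer.camera_info(c); print(c,np.round(i["eye"],3),np.round(i["dist_coeffs"],3))
    for n in ["clamp","lever_pivot","lever_grip","bottle","cap_top","cap_pointer","jaw_pad"]:
        print(n,[(np.round(r["at"],3).tolist(),round(r["score"],2)) for r in tip_of(c,n)[:4]])
    for n in ["cap","soap_pump","teaspoon","matchbox","clamp"]:
        print("S",n,[(np.round(r["at"],3).tolist(),round(r["score"],2)) for r in search_frame(c,n)[:4]])
s=env.sense(); print(s["t"],s["tcp_rot"],s["gripper_width"])
E
```

```text
pics
scene [-0.488  1.096  0.765] [-0.004  0.     0.     0.     0.   ]
clamp [([0.463, 0.381, -0.001], 0.62), ([0.582, 0.131, -0.003], 0.55)]
lever_pivot [([0.472, 0.267, 0.04], 0.71), ([0.618, 0.021, 0.04], 0.57), ([0.615, 0.455, 0.001], 0.57)]
lever_grip [([0.387, 0.272, 0.068], 0.75), ([0.543, -0.014, 0.063], 0.51)]
bottle [([0.584, 0.129, 0.012], 0.62)]
cap_top [([0.366, 0.177, 0.032], 0.96), ([0.581, 0.128, 0.144], 0.71), ([0.446, 0.105, 0.032], 0.59)]
cap_pointer [([0.377, 0.142, 0.008], 0.81), ([0.455, 0.13, 0.01], 0.6), ([0.61, 0.143, 0.119], 0.54), ([0.616, 0.455, -0.001], 0.54)]
jaw_pad [([0.489, -0.417, 0.0], 0.63), ([0.584, 0.132, 0.002], 0.59)]
S cap [([0.359, 0.182, 0.03], 0.97), ([0.573, 0.143, 0.138], 0.81), ([0.437, 0.11, 0.028], 0.78)]
S soap_pump [([0.609, 0.474, 0.066], 0.95), ([0.563, 0.147, 0.079], 0.64), ([0.575, 0.142, 0.135], 0.22)]
S teaspoon [([0.434, -0.289, 0.006], 0.42)]
S matchbox [([0.474, -0.395, 0.018], 0.86), ([0.576, 0.143, 0.136], 0.36), ([0.568, 0.146, 0.036], 0.16)]
S clamp [([0.44, 0.354, 0.034], 0.86), ([0.565, 0.147, 0.032], 0.62)]
top [-0.04
[... 542 characters left out ...]
pad [([0.465, 0.379, -0.006], 0.91), ([0.578, 0.135, -0.002], 0.8)]
S cap [([0.577, 0.131, 0.146], 0.86), ([0.439, 0.101, 0.034], 0.67), ([0.36, 0.171, 0.034], 0.58)]
S soap_pump [([0.612, 0.449, 0.108], 0.69), ([0.576, 0.131, 0.144], 0.39), ([0.576, 0.089, 0.053], 0.17)]
S teaspoon [([0.43, -0.285, 0.008], 0.67), ([0.612, 0.449, 0.104], 0.48)]
S matchbox [([0.487, -0.413, 0.017], 0.62), ([0.598, 0.008, 0.045], 0.49), ([0.571, 0.128, 0.14], 0.41)]
S clamp [([0.453, 0.328, 0.034], 0.65), ([0.579, 0.069, 0.036], 0.62)]
1.3 [[-9.02239460e-01  4.31235383e-01  3.99912513e-05]
 [ 4.31235383e-01  9.02239461e-01 -7.99735425e-06]
 [-3.95304271e-05  1.00301140e-05 -9.99999999e-01]] 0.09197761280717821
```

View pics/scene0.png

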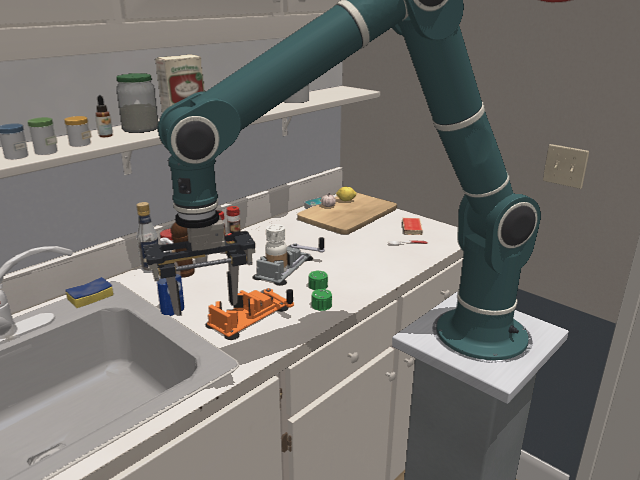

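View pics/top0.png

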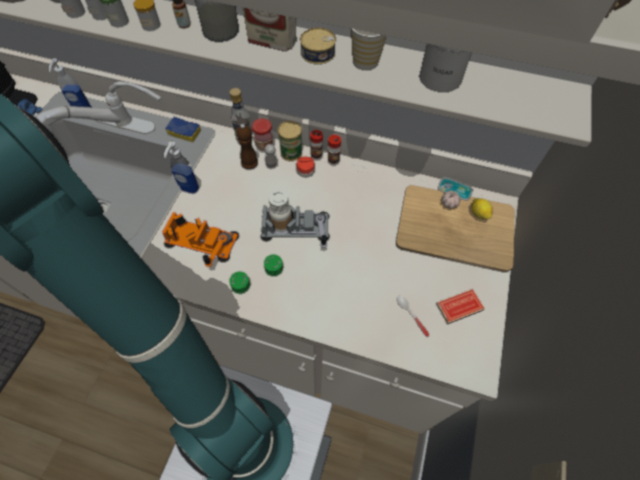

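The grey clamp is centred near pixel (295,222) in the top view, with the bottle at (280,205) and the black grip at (323,240). The orange copy near (200,238) and the two green caps at (240,282) and (273,264) are decoys. The networks give pivot (0.618,0.023), grip (0.541,-0.015) and bottle (0.583,0.129). These fit the stated 85 mm and 115 mm lengths.

```bash
cat > h.py <<'E'
import numpy as np, cv2
from station import env, effector, solver, viewer, workorder, search_frame, tip_of
PIV=np.array([0.618,0.0235]); GRIP=np.array([0.5415,-0.015]); B0=np.array([0.583,0.1285])
XC=(B0-PIV)/np.linalg.norm(B0-PIV); YC=np.array([-XC[1],XC[0]])
def lever_dir(q):            # world unit vector of the lever at angle q
    a=np.pi/2-np.radians(5)+q
    return np.cos(a)*XC+np.sin(a)*YC
def down(yaw):               # tool down, closing direction (tool y) at world angle yaw
    y=np.array([np.cos(yaw),np.sin(yaw),0]); z=np.array([0,0,-1.]); return np.column_stack([np.cross(y,z),y,z])
def cloud(c):
    p,d=viewer.read_camera(c); i=viewer.camera_info(c)
    v,u=np.nonzero(d>0); n=cv2.undistortPoints(np.stack([u,v],1).astype(float)[:,None],i["intrinsics"],np.array(i["dist_coeffs"]))[:,0]
    z=d[v,u]; P=np.stack([n[:,0]*z,-n[:,1]*z,-z],1)@np.array(i["rotation"]).T+i["eye"]
    return p,u,v,P
E
python3 - <<'E'
from h import *
d=GRIP-PIV; print("lever len",np.linalg.norm(d),"q",np.arctan2(-d@XC,d@YC)+np.radians(5), "XC",XC)
for c in ["top","scene"]:
    _,u,v,P=cloud(c)
    for x in np.arange(0.60,0.86,0.04):
        r=[]
        for y in np.arange(-0.16,0.32,0.04):
            m=(P[:,0]>x)&(P[:,0]<x+.04)&(P[:,1]>y)&(P[:,1]<y+.04)&(P[:,2]<.9)
            r.append(round(P[m,2].max(),2) if m.sum()>2 else None)
        print(c,round(x,2),r)
q0=np.arctan2(-d@XC,d@YC)+np.radians(5)
for s in (0,np.pi):
    for q in (q0,1.0,1.66):
        l=lever_dir(q); yaw=np.arctan2(l[1],l[0])+np.pi/2+s; p=PIV+.085*l
        j=solver.inverse_kinematics([*p,.049],down(yaw)); print("lever",s,round(q,2),p.round(3),None if j is None else np.round(j,2))
for deg in range(-180,180,30):
    j=solver.inverse_kinematics([*B0,.105],down(np.radians(deg))); print("cap",deg,None if j is None else np.round(j,2))
E
```

```text
lever len 0.08564169545262403 q 0.23177447732823525 XC [-0.31622777  0.9486833 ]
top 0.6 [np.float64(0.73), np.float64(0.72), np.float64(0.71), np.float64(0.71), np.float64(0.69), np.float64(0.68), np.float64(0.67), np.float64(0.66), np.float64(0.66), np.float64(0.65), np.float64(0.64), np.float64(0.0)]
top 0.64 [np.float64(0.01), np.float64(0.0), np.float64(0.0), np.float64(0.0), np.float64(0.03), np.float64(0.02), np.float64(0.0), np.float64(0.0), None, np.float64(0.01), np.float64(0.0), np.float64(0.01)]
top 0.68 [np.float64(0.01), np.float64(0.01), np.float64(0.0), np.float64(0.01), np.float64(0.0), np.float64(0.0), np.float64(0.0), np.float64(0.0), np.float64(0.0), np.float64(0.01), np.float64(0.0), np.float64(0.01)]
top 0.72 [np.float64(0.42), np.float64(0.42), np.float64(0.42), np.float64(0.42), np.float64(0.42), np.float64(0.42), np.float64(0.42), np.float64(0.42), np.float64(0.42), np.float64(0.42), np.float64(0.42), np.float64(0.42)]
top 0.76 [np.float64(0.42), np.float64(0.42), np.float64(0.42), np.float64(0.52), np.float64(0.42), np.float64(0.42), np.float64(0.46), np.flo
[... 2442 characters left out ...]
1592653589793 1.66 [ 0.645 -0.057] [-0.75  1.16  1.33  1.77 -1.2   1.28 -1.9 ]
cap -180 [-0.09  0.53 -0.24  1.81  0.16  0.82  2.73]
cap -150 [-1.12  0.98  1.34  1.87 -1.04  1.21 -2.03]
cap -120 [-1.12  0.98  1.34  1.87 -1.04  1.21 -1.51]
cap -90 [-0.73  0.57  0.61  1.85 -0.42  0.85 -1.48]
cap -60 [-0.68  0.55  0.54  1.85 -0.37  0.84 -1.  ]
cap -30 [-0.68  0.55  0.53  1.85 -0.37  0.84 -0.48]
cap 0 [-0.6   0.53  0.43  1.84 -0.29  0.83 -0.02]
cap 30 [-0.52  0.52  0.32  1.84 -0.22  0.82  0.44]
cap 60 [-0.44  0.51  0.22  1.83 -0.15  0.81  0.9 ]
cap 90 [-0.36  0.51  0.11  1.83 -0.07  0.81  1.36]
cap 120 [-0.26  0.51 -0.02  1.82  0.02  0.81  1.81]
cap 150 [-0.18  0.52 -0.12  1.82  0.08  0.82  2.28]
```

Run:
```python
from h import *
def st(k): s=env.sense(); print(k,round(s["t"],2),np.round(s["ee_pos"],4),np.round(s["wrist_force"],1),round(s["gripper_width"],4),np.round(s["grasp_force"],1)); return s
q0=0.23; l=lever_dir(q0); yaw=np.arctan2(l[1],l[0])+np.pi/2
env.movel([0.29,0.45,0.30]); st("up")
env.reach([*GRIP,.16],down(yaw)); st("over")
env.movel([*GRIP,.049],rate=.1); st("down")
p,_=viewer.read_camera("wrist"); cv2.imwrite("pics/w1.png",p[:,:,::-1])
print(tip_of("wrist","lever_grip")[:2])
```

```text
up 2.62 [0.2896 0.4504 0.2994] [-0.6 -0.  -0.3] 0.0917 0.0
over 4.6 [ 0.5417 -0.0136  0.1601] [-0.2  0.1 -0.7] 0.0921 0.0
down 5.86 [ 0.542  -0.015   0.0496] [ 0.2  0.3 -0.6] 0.092 0.0
[{'at': [0.5407, -0.0158, 0.0625], 'score': 0.76}]
```

View pics/w1.png

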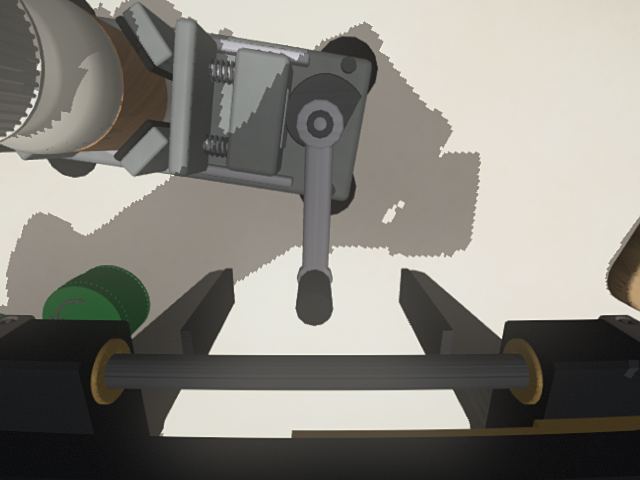

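The black grip at (315,298) stands centred between the two fingers. The green cap at (95,300) is outside the left finger. Next I close and swing the lever.

Run:
```python
from h import *
def st(k): s=env.sense(); print(k,round(s["t"],2),np.round(s["ee_pos"],4),np.round(s["wrist_force"],1),round(s["gripper_width"],4),np.round(s["grasp_force"],1)); return s
effector.grasp(15); st("grasp")
for q in np.append(np.arange(0.4,1.6,0.2),[1.62,1.68]):
    l=lever_dir(q); env.movel([*(PIV+.085*l),.049],down(np.arctan2(l[1],l[0])+np.pi/2),rate=.1); st(round(q,2))
p,_=viewer.read_camera("wrist"); cv2.imwrite("pics/w2.png",p[:,:,::-1])
for c in ("wrist","top","scene"):
    if c!="wrist": viewer.read_camera(c)
    for n in ("lever_grip","lever_pivot","cap_top","bottle"): print(c,n,[(np.round(r["at"],4).tolist(),round(r["score"],2)) for r in tip_of(c,n)[:3]])
```

```text
grasp 7.07 [ 0.5413 -0.0148  0.049 ] [-0.1  1.1  0.4] 0.0179 15.0
0.4 7.38 [ 0.5491 -0.0277  0.0489] [-1.8 -1.5  1.2] 0.0173 15.0
0.6 7.73 [ 0.5606 -0.0404  0.0489] [-2.3 -5.2  1. ] 0.0177 15.0
0.8 8.08 [ 0.5743 -0.0507  0.0489] [-1.7 -5.1  0.8] 0.0176 15.0
1.0 8.43 [ 0.5899 -0.0581  0.0489] [-1.4 -5.5 -0.4] 0.0174 15.0
1.2 8.78 [ 0.6066 -0.0623  0.0489] [-0.5 -5.5 -0.1] 0.0178 15.0
1.4 9.13 [ 0.624  -0.063   0.0489] [ 0.6 -6.  -0.8] 0.0179 15.0
1.6 9.48 [ 0.641  -0.0602  0.0489] [ 0.3 -6.3 -1.5] 0.0175 15.0
1.62 9.73 [ 0.6416 -0.0601  0.0489] [-1.6 -5.7  0. ] 0.0177 15.0
1.68 9.98 [ 0.6447 -0.059   0.0488] [-6.7 -7.   4.8] 0.0173 15.0
wrist lever_grip [([0.6433, -0.0615, 0.0647], 0.88)]
wrist lever_pivot []
wrist cap_top []
wrist bottle []
top lever_grip [([0.6444, -0.061, 0.0657], 0.74), ([0.3878, 0.269, 0.062], 0.7)]
top lever_pivot [([0.6179, 0.0249, 0.0414], 0.9), ([0.4674, 0.2631, 0.0389], 0.85)]
top cap_top []
top bottle []
scene lever_grip [([0.3848, 0.2731, 0.0665], 0.63), ([0.6466, -0.0575, 0.0614], 0.61)]
scene lever_pivot [([0.6186, 0.0233, 0.041], 0.78), ([0.4718, 0.2654, 0.0398], 0.61)]
scene cap_top [([0.3673, 0.1726, 0.032], 0.88), ([0.4461, 0.1032, 0.0349], 0.61), ([0.5811, 0.1288, 0.1415], 0.54)]
scene bottle [([0.5776, 0.1295, 0.0134], 0.75), ([0.5823, 0.131, 0.1091], 0.68)]
```

View pics/w2.png

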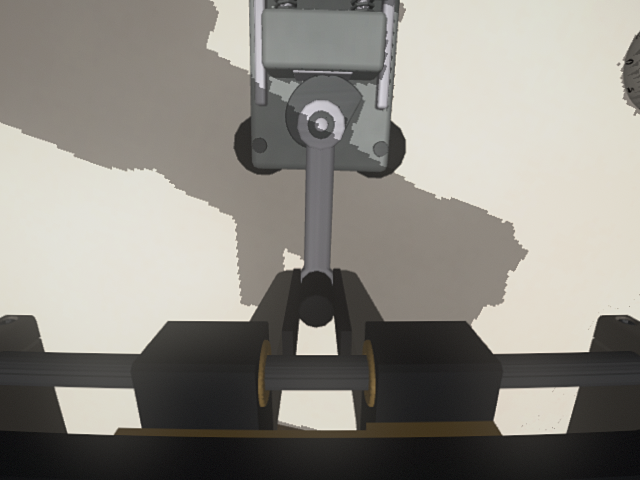

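The lever at (317,200) now lies in line with the clamp rails, at its stop, with the force rising. I'll give it a slight extra push, let go, and move over the cap.

Run:
```python
from h import *
def st(k): s=env.sense(); print(k,round(s["t"],2),np.round(s["ee_pos"],4),np.round(s["wrist_force"],1),round(s["gripper_width"],4),np.round(s["grasp_force"],1)); return s
l=lever_dir(1.74); env.movel([*(PIV+.085*l),.049],down(np.arctan2(l[1],l[0])+np.pi/2),rate=.1); s=st("push")
d=s["ee_pos"][:2]-PIV; print("q est",np.arctan2(-(d@XC),d@YC)+np.radians(5))
l=lever_dir(1.66); env.movel([*(PIV+.085*l),.049],rate=.1); st("relax")
effector.release(); st("rel")
p=env.sense()["ee_pos"]; env.movel([p[0],p[1],.21],rate=.25)
env.reach([.581,.13,.20],down(-np.pi/2)); st("over")
p,_=viewer.read_camera("wrist"); cv2.imwrite("pics/w3.png",p[:,:,::-1])
for c in ("wrist","top","scene"):
    if c!="wrist": viewer.read_camera(c)
    for n in ("lever_grip","cap_top","cap","bottle","cap_pointer"): print(c,n,[(np.round(r["at"],4).tolist(),round(r["score"],2)) for r in tip_of(c,n)[:3]])
```

```text
push 10.98 [ 0.6446 -0.0586  0.0485] [-17.5  -8.2  14.8] 0.0173 15.0
q est 1.6502169879469581
relax 11.23 [ 0.6441 -0.0586  0.0488] [-3.3 -6.   1.1] 0.0176 15.0
rel 12.39 [ 0.645  -0.0571  0.049 ] [-0.3  0.7 -0.2] 0.092 0.0
over 15.03 [0.581  0.1296 0.1996] [ 0.1 -0.4  0. ] 0.0919 0.0
wrist lever_grip [([0.3864, 0.2679, 0.0663], 0.74)]
wrist cap_top [([0.586, 0.1353, 0.1434], 0.97), ([0.3632, 0.177, 0.0378], 0.71), ([0.4424, 0.1046, 0.036], 0.59)]
wrist cap [([0.5842, 0.1295, 0.1097], 0.71), ([0.4437, 0.1082, -0.0017], 0.59)]
wrist bottle [([0.5827, 0.1297, 0.0092], 0.93), ([0.6464, -0.0618, 0.0661], 0.18)]
wrist cap_pointer [([0.4501, 0.1298, 0.0102], 0.97), ([0.6034, 0.142, 0.1217], 0.92)]
top lever_grip [([0.3868, 0.2683, 0.0652], 0.65), ([0.6453, -0.0621, 0.0636], 0.63)]
top cap_top [([0.5826, 0.13, 0.1405], 0.8), ([0.366, 0.1711, 0.0367], 0.75), ([0.4431, 0.1053, 0.0317], 0.67)]
top cap [([0.5877, 0.1343, 0.1134], 0.87), ([0.3652, 0.1734, -0.0015], 0.55)]
top bottle [([0.5819, 0.1338, 0.0166], 0.56)]
top cap_pointer [([0.6427, -0.0608, 0.0628], 0.69), ([0.3729, 0.1456, 0.0078], 0.66), ([0.455, 0.1306, 0.0121], 0.63)]
scene lever_grip [([0.387, 0.2702, 0.0637], 0.51), ([0.6468, -0.0604, 0.0633], 0.44)]
scene cap_top [([0.3681, 0.1746, 0.0336], 0.89), ([0.579, 0.1304, 0.143], 0.73), ([0.4464, 0.1054, 0.0314], 0.58)]
scene cap [([0.4476, 0.0997, -0.0005], 0.89), ([0.5798, 0.1329, -0.0016], 0.61), ([0.3686, 0.1723, 0.0033], 0.6)]
scene bottle [([0.5798, 0.128, 0.0122], 0.87)]
scene cap_pointer [([0.6095, 0.1426, 0.1216], 0.8), ([0.4573, 0.1273, 0.0118], 0.79), ([0.3793, 0.1439, 0.0097], 0.55)]
```

View pics/w3.png

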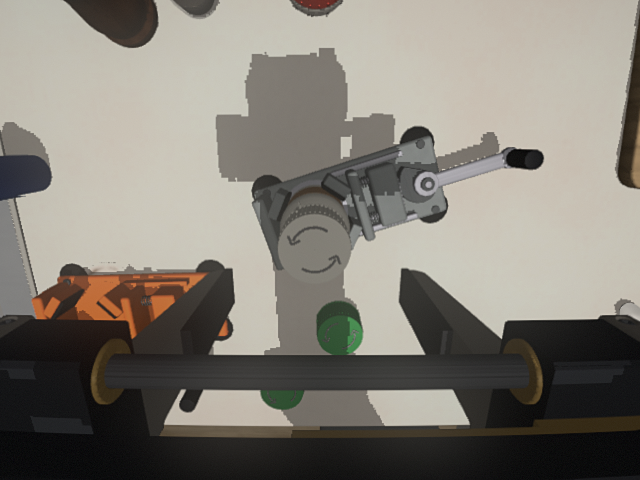

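The cap's crown with its arrows is at (318,240), and the lever is fully over on the right, with its grip at (524,158). I'll fit the crown circle from depth, then descend and grasp softly.

Run:
```python
from h import *
def st(k): s=env.sense(); print(k,round(s["t"],2),np.round(s["ee_pos"],4),np.round(s["wrist_force"],1),round(s["gripper_width"],4),np.round(s["grasp_force"],1),np.round(s["moment"],2)); return s
s=env.sense(); p,d=viewer.read_camera("wrist"); i=viewer.camera_info("wrist")
v,u=np.nonzero(d>0); n=cv2.undistortPoints(np.stack([u,v],1).astype(float)[:,None],i["intrinsics"],np.array(i["dist_coeffs"]))[:,0]
z=d[v,u]; T=np.array(i["T_tool_cam"]); P=np.stack([n[:,0]*z,-n[:,1]*z,-z],1)@T[:3,:3].T+T[:3,3]
P=P@np.array(s["tcp_rot"]).T+s["ee_pos"]
m=(np.hypot(P[:,0]-.582,P[:,1]-.13)<.045)&(P[:,2]>.138)&(P[:,2]<.152)
(c,r)=cv2.minEnclosingCircle(P[m,:2].astype(np.float32)); print("crown",m.sum(),np.round(np.median(P[m],0),4),np.round(P[m].mean(0),4),np.round(c,4),round(r,4))
c=np.array(c); assert .024<r<.031 and np.hypot(*(c-[.583,.13]))<.006
env.movel([*c,.2]); env.movel([*c,.113],rate=.1); st("down")
effector.grasp(6); st("soft")
```

```text
crown 4163 [0.5858 0.1328 0.1444] [0.5856 0.1329 0.1443] [0.5848 0.133 ] 0.0269
down 17.25 [0.5853 0.133  0.1136] [ 0.8  0.1 -0.4] 0.0919 0.0 [-0.03  0.14 -0.02]
soft 17.91 [0.5849 0.132  0.1131] [-0.8 -3.7  2.2] 0.0536 6.0 [-0.65  0.25  0.03]
```

Run:
```python
from h import *
def st(k): s=env.sense(); print(k,round(s["t"],2),np.round(s["ee_pos"],4),np.round(s["wrist_force"],1),round(s["gripper_width"],4),np.round(s["grasp_force"],1),np.round(s["moment"],2)); return s
x=.585; y=.1317
env.movel([x,y,.113],rate=.05); s=st("recentre")
effector.grasp(45); s=st("firm"); z0=s["ee_pos"][2]
zt=.113
for k in range(14):
    zt-=.001; env.movel([x,y,zt],down(-np.pi/2),rate=.02); s=st(f"press {zt:.3f}")
    if z0-s["ee_pos"][2]>.0062 or s["wrist_force"][2]>16: break
```

```text
recentre 18.16 [0.585  0.1318 0.1131] [-1.1 -0.9  3.3] 0.0537 6.0 [-0.26  0.36 -0.03]
firm 18.38 [0.585  0.1318 0.1131] [-1.3 -1.6  4.2] 0.053 45.0 [-0.31  0.48  0.02]
press 0.112 18.62 [0.585  0.1318 0.1124] [-2.4 -1.3  4.4] 0.0527 45.0 [-0.33  0.7   0.04]
press 0.111 18.88 [0.585  0.1318 0.1115] [-3.  -0.9  7. ] 0.0528 45.0 [-0.34  0.77 -0.01]
press 0.110 19.12 [0.585  0.1318 0.1106] [-3.6 -1.3  7.1] 0.0531 45.0 [-0.32  0.83  0.01]
press 0.109 19.38 [0.585  0.1318 0.1097] [-3.7 -0.8  8.1] 0.0531 45.0 [-0.36  0.91  0.05]
press 0.108 19.62 [0.585  0.1318 0.1088] [-4.7 -1.2  8.2] 0.0525 45.0 [-0.32  0.96  0.01]
press 0.107 19.88 [0.585  0.1318 0.1079] [-4.1 -1.9 10. ] 0.0527 45.0 [-0.38  0.96 -0.  ]
press 0.106 20.12 [0.585  0.1318 0.107 ] [-4.2 -2.4 10.8] 0.0529 45.0 [-0.41  1.01 -0.03]
press 0.105 20.38 [0.585  0.1318 0.1061] [-4.1 -1.1 11.3] 0.0524 45.0 [-0.34  1.11 -0.  ]
```

The spring force is about 11 N at 6–7 mm of travel, so the cap is pressed clear of its notches. Next I turn it.

Run:
```python
from h import *
def st(k): s=env.sense(); print(k,round(s["t"],2),np.round(s["ee_pos"],4),np.round(s["wrist_force"],1),round(s["gripper_width"],4),np.round(s["grasp_force"],1),np.round(s["moment"],2)); return s
for a in (10,20,30,40,50,60):
    env.movel([.585,.1317,.105],down(-np.pi/2+np.radians(a)),rate=.05); s=st(a)
    if abs(s["moment"][2])>1.2: print("blocked?"); break
R=np.array(s["tcp_rot"]); print("yaw",np.degrees(np.arctan2(R[1,1],R[0,1])))
p,_=viewer.read_camera("wrist"); cv2.imwrite("pics/w4.png",p[:,:,::-1])
for c in ("wrist","scene","top"):
    if c!="wrist": viewer.read_camera(c)
    print(c,[(np.round(r["at"],4).tolist(),round(r["score"],2)) for r in tip_of(c,"cap_pointer")[:4]])
```

```text
10 20.7 [0.5857 0.1322 0.1064] [-3.2 -1.2 12.3] 0.053 45.0 [-0.22  0.88  0.13]
20 21.02 [0.5856 0.1322 0.1065] [-3.3 -0.5 12. ] 0.0529 45.0 [-0.31  0.91  0.11]
30 21.35 [0.5857 0.1322 0.1065] [-3.  -1.3 11.2] 0.0527 45.0 [-0.28  0.83  0.18]
40 21.68 [0.5855 0.1327 0.1065] [-3.8  0.  11.6] 0.053 45.0 [-0.09  0.9   0.15]
50 22.0 [0.5855 0.1325 0.1065] [-2.7 -0.6 11.5] 0.0528 45.0 [-0.19  0.96  0.15]
60 22.32 [0.5854 0.1326 0.1065] [-3.8  0.7 10.9] 0.0529 45.0 [-0.18  0.96  0.15]
yaw -29.93868023477791
wrist [([0.4523, 0.1259, 0.013], 0.6)]
scene [([0.584, 0.1583, 0.1123], 0.73), ([0.4561, 0.1264, 0.0082], 0.69), ([0.3776, 0.1461, 0.0103], 0.64)]
top [([0.4534, 0.1268, 0.0112], 0.76), ([0.5863, 0.1596, 0.1095], 0.72), ([0.3724, 0.1426, 0.0109], 0.49), ([0.5803, 0.1352, -0.0022], 0.23)]
```

View pics/w4.png

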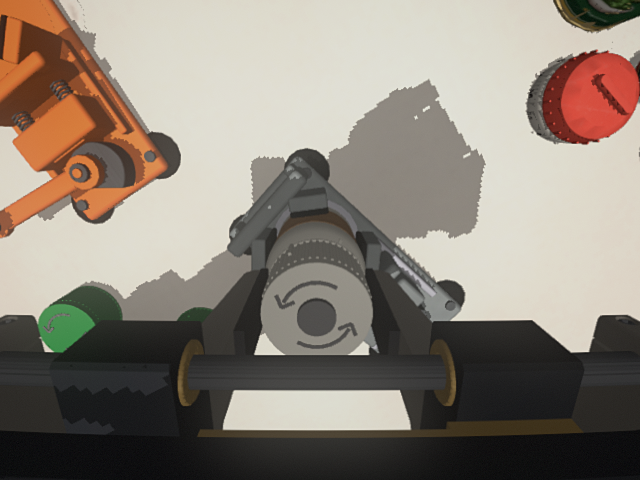

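The cap between the fingers at (316,310) has turned with them. Its pointer went from about 26° to about 90° in world yaw, roughly 64°, with low torque, so it is free. Next I lift.

Run:
```python
from h import *
def st(k): s=env.sense(); print(k,round(s["t"],2),np.round(s["ee_pos"],4),np.round(s["wrist_force"],1),round(s["gripper_width"],4),np.round(s["grasp_force"],1),np.round(s["moment"],2)); return s
for z in (.110,.114,.118,.124,.135,.155,.178):
    env.movel([.585,.132,z],rate=.05); s=st(z)
    if s["wrist_force"][2]<-12: print("stuck"); break
env.pause(.3)
p,_=viewer.read_camera("scene"); cv2.imwrite("pics/s5.png",cv2.resize(p[170:340,180:400,::-1],None,fx=3,fy=3))
for c in ("scene","top"):
    if c!="scene": viewer.read_camera(c)
    for n in ("cap","bottle","bottle_rim","lever_grip"): print(c,n,[(np.round(r["at"],4).tolist(),round(r["score"],2)) for r in tip_of(c,n)[:3]])
st("end")
```

```text
0.11 22.88 [0.5854 0.1327 0.1113] [-4.  -0.5  9.4] 0.0527 45.0 [-0.28  0.88  0.02]
0.114 23.12 [0.5849 0.1324 0.1138] [ 0.4  0.5 -1.3] 0.0526 45.0 [-0.06  0.06  0.02]
0.118 23.38 [0.5849 0.1322 0.1179] [-0.7  0.7 -0.9] 0.0532 45.0 [-0.05  0.2   0.01]
0.124 23.64 [0.585  0.1322 0.1244] [-0.7 -0.6  0.6] 0.0529 45.0 [0.03 0.33 0.07]
0.135 24.01 [0.5855 0.132  0.1356] [-0. -0. -1.] 0.0529 45.0 [-0.06  0.09 -0.05]
0.155 24.56 [0.585  0.132  0.1553] [-0.9  0.1 -0.3] 0.0526 45.0 [-0.06  0.04  0.02]
0.178 25.17 [0.585  0.132  0.1782] [ 0.4 -0.9 -1.2] 0.0528 45.0 [-0.1   0.06  0.04]
scene cap [([0.5838, 0.1311, 0.1747], 0.71), ([0.3691, 0.1696, 0.0028], 0.71), ([0.4453, 0.1043, 0.0015], 0.53)]
scene bottle [([0.5836, 0.1286, 0.0142], 0.57), ([0.5808, 0.1326, -0.0021], 0.27)]
scene bottle_rim [([0.5887, 0.1282, 0.1316], 0.64)]
scene lever_grip [([0.3821, 0.2711, 0.0645], 0.74), ([0.6475, -0.0607, 0.0637], 0.54)]
top cap [([0.446, 0.1051, 0.0004], 0.75), ([0.3664, 0.1761, -0.001], 0.67), ([0.5863, 0.1332, 0.1772], 0.59)]
top bottle [([0.5823, 0.1317, 0.0129], 0.79)]
top bottle_rim [([0.5875, 0.1327, 0.1343], 0.96), ([0.4939, -0.4119, -0.0019], 0.7)]
top lever_grip [([0.6448, -0.0612, 0.0636], 0.52), ([0.4198, -0.2966, -0.0008], 0.23)]
end 25.97 [0.585 0.132 0.178] [ 0.1 -0.4 -0.8] 0.053 45.0 [-0.03  0.11  0.02]
```

View pics/s5.png

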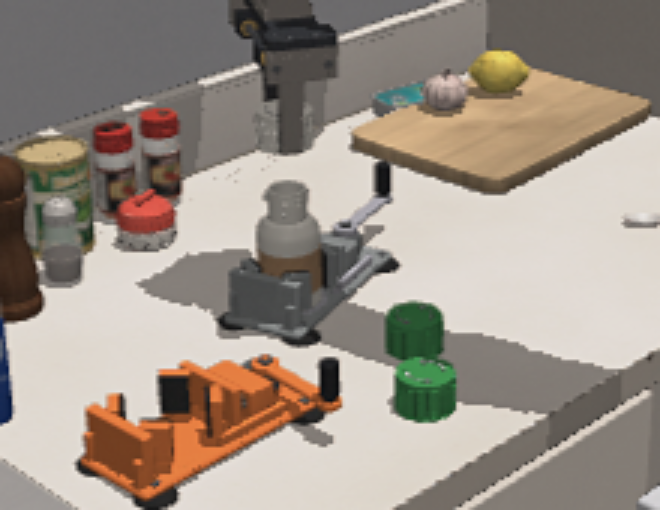

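The open bottle stands upright in the locked clamp at (288,230), with its neck showing. The cap is in the gripper, level, straight above it at (285,130).

```bash
python3 -c "
from station import workorder
print(workorder.finish_job())"
```

```text
the job is handed in; nothing more can be done
None
```

The job is handed in: the clamp is locked on the upright bottle and the cap is unscrewed and held level about 45 mm above the open mouth, at about 26 s of the 54 s allowed; the hand-in call did not report a verdict.

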